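# Load a lens case into the spring magazine

## Task

Load the blue lens case into the spring magazine: bring it flat into the well between the blue-tipped guide walls and push it straight down against the sprung follower until it snaps under both orange catches and stays there.

Things in the scene. Friction and masses are not known exactly. Their poses are not given: they have to be found in the camera images.
- blue_case: The one to load: a closed round lens case of blue plastic, a flat disc 50 mm in diameter, 16 mm thick, about 50 g, a thin white ring on its flat top. Lies flat on the table with three of the same size in green, orange and white; centres at least 100 mm apart in x or 120 mm in y. Origin: centre of its underside, z up.
- feeder: Fixed spring magazine; 130 (x) x 110 (y) x 10 mm base plate, well open at the top. Origin: on the well's axis, underside of the base, z up. 4 guide walls, 16 mm wide, at 30 deg either side of its +x and -x: inner faces 27 mm from the axis up to 80 mm height, blue tips flaring outward up to 92 mm. On +y and -y, slots 38 mm wide down to the base let fingers holding a case along y pass down.
- catch_level (a point): On the well's axis, level with the flat undersides of the two orange sprung catches, 60 mm above the table. They reach in from the well's own +x and -x to 20.5 mm from the axis, 12 mm wide, tops sloping outward up to 78 mm. A case set in the mouth rests on the slopes, underside about 70 mm up. Pushed down (up to 12 N) it spreads them; pushing its top to 50 mm height makes sure they snap over it.
- follower (a joint): How far the yellow round follower plate (44 mm wide) in the well is pressed down, m: 0 when empty (top 59 mm above the table), 0.030 at its bottom stop. Its spring pushes up with 4 N at 0 and 11.5 N at the stop. Let go, it lifts a caught case against the catches, where it stays: underside about 44 mm, top about 60 mm above the table, joint about 0.015.
Mind the look-alikes: they are no part of the job. Of the things that look like the blue_case, take the one that is nearest to the robot's base at the start.

How it is judged:
By the outcome, as a careful person would: the job done as asked, in the order asked, and still so for the second after the job is handed in, with the robot touching nothing.
It also fails if it takes over 43 s, if anything falls off the work surface, if the arm or the gripper's body presses on something with over 40 N, if the wrist force passes 120 N, or if a joint passes its speed limit or range.

## Robot

A 6-joint arm with a two-finger parallel gripper is mounted at the origin on the work surface. World frame = base frame: x ahead of the robot, y to its left, z up, the work surface at z = 0. Lengths are in mm, angles in rad, forces in N, time in s.
With the tool pointing down it reaches from about 350 to 775 mm from the base axis. Payload 5.5 kg.
Tool frame: the origin (TCP) lies midway between the tips of the shut fingers; the grasp point (between the pads) lies 19 mm behind it; z points along the fingers, x is the direction in which the jaws open and shut, and the axes are right-handed (so a half turn about z gives the same grasp; the last joint's range is limited). The gripper opens to 85 mm and grips with 20 to 120 N. Pads are 22 mm wide; open, the fingers measure 114 mm over their backs; the gripper's body (76 mm by 85 mm) begins 54 mm behind the grasp point. The pads swing forward as they close: fully open they stand 13 mm farther back than shut.
Start: joints at [-1.342, 0.313, 0.046, 1.304, 0, 1.431], TCP at [207.284, -536.382, 231.323] pointing down, gripper open.
Joint ranges: [-2.76, 2.76], [-0.86, 1.69], [-1.03, 1.26], [-2.2, 2.34], [-1.47, 1.5], [-3.14, 3.14]. Speed limits (rad/s): [2.57, 2.57, 3.14, 3.14, 3.14, 3.14].

## Interface

Orientations are given as a rotation vector (axis times angle).
In Python, from bench import * gives the robot as it stands.
- The arm moves only by the tool servo_tool, never from a script. Its argument "steps" is a list of rows, each a list of 4 numbers: the shift along the tool's x, y, z in cm, then the turn about the tool's z in rad. A call has 1 to 20 rows; each row shifts and turns the pose as measured when the row begins, along the tool's axes as they then stand; what a row does not reach is not made up. A row lasts 1/12 s, in which the tool goes at most 41.7 mm and 7.16 degrees, less where a joint would pass 70% of its speed; a pose out of reach is approached as far as the arm can. A call with a gripper value outside its range is refused whole. "grip" is the opening, from 0 (shut) to 1 (fully open), set as the call begins (left out, the last holds). The fingers move at their own pace and stop on an object; "force" is the grip in N (left out, the last holds). Time passes only in rows, so rows that do not move let the fingers close. It gives the time, the measured TCP pose, the force and the opening at its end, in the units of the state.
- sense(): the state, without advancing time (a new reading comes with each control period).
- read_camera(name): name is "side" or "top"; returns a dict with "image" (420x560x3 uint8, red, green, blue), "z_map" (420x560 float32, mm along the optical axis (not along the pixel's ray), 0 where there is no reading), "camera_matrix" (3x3 intrinsics, pixels), "k1" (the pictures are not rectified: a ray, as slopes to the right and down, at radius r is drawn at 1 + k1 r^2 times it, then the intrinsics apply), "rvec" (rotation vector, rad) and "tvec" (3), from world to camera coordinates, as OpenCV has them. Camera axes: x right, y down, z forward; pixel columns grow to the right and rows downward; lengths in mm; the calibration is good to about 2 mm. A picture is of the moment at which its call begins.
- job_done(): hands the job in, once; it reports no verdict.
The state is a dict: "time": time; "joint_positions": joint angles; "joint_velocities": joint speeds; "tau": joint torques, N m; "tcp_pos": TCP position; "eef_rot": TCP orientation; "ft_force": force on the tool from outside, world axes, zero at the start; "moment": the same for the moment, N m; "gripper_width": opening from 0.0 (shut) to 1.0 (fully open).
Only numpy, scipy, OpenCV 4.12 (cv2) and the standard library are available. Lean on these libraries where they do the work, as an engineer would, in place of code of your own. Each camera call takes 0.05 s, during which the arm holds its last target. There are 200 camera calls.

## Working session

There is one attempt and no reset: what is moved stays moved. The work goes in short steps, Python scripts to look and compute and a tool call to move; the robot and the scene stay as the last step left them, time stands still between calls to the robot, and variables do not carry over. Pictures are saved under pics/ and viewed, about 8 in all and at most 12, crops included, and the job is handed in when it is done.

Besides the shell and the picture viewer there is one more tool, called in YAML: its name, and indented under it one key for each argument. servo_tool: Moves the arm, as the interface text tells. Its arguments: {"type":"object","properties":{"steps":{"type":"array"},"grip":{"type":"number"},"force":{"type":"number"}},"required":["steps"]}

```bash
mkdir -p pics
cat > h.py <<'E'
from bench import *
import numpy as np, cv2
def cam(n):
    c=read_camera(n); c['R']=cv2.Rodrigues(np.array(c['rvec'],float))[0]; c['t']=np.array(c['tvec'],float).ravel()
    return c
def ray(c,uv):
    K=np.array(c['camera_matrix'],float)
    p=cv2.undistortPoints(np.array(uv,float).reshape(-1,1,2),K,np.array([c['k1'],0,0,0],float)).reshape(-1,2)
    d=np.c_[p,np.ones(len(p))]
    return -c['R'].T@c['t'], d@c['R'], d
def onplane(c,uv,z):
    o,d,_=ray(c,uv); return o+d*((z-o[2])/d[:,2])[:,None]
def cloud(c):
    h,w=c['z_map'].shape; v,u=np.mgrid[:h,:w]
    o,d,_=ray(c,np.c_[u.ravel(),v.ravel()])
    return (o+d*c['z_map'].reshape(-1,1)).reshape(h,w,3)
def proj(c,P):
    return cv2.projectPoints(np.array(P,float).reshape(-1,1,3),np.array(c['rvec'],float),c['t'],np.array(c['camera_matrix'],float),np.array([c['k1'],0,0,0],float))[0].reshape(-1,2)
def save(c,f): cv2.imwrite('pics/'+f,c['image'][:,:,::-1])
E
python3 - <<'E'
from h import *
for n in('top','side'):
    c=cam(n); save(c,n+'0.png'); print(n,-c['R'].T@c['t'],c['R'][2],c['k1'])
    np.savez(n+'0.npz',**{k:c[k] for k in c})
s=sense(); print(s['time'],s['tcp_pos'],s['eef_rot'],s['ft_force'],s['gripper_width'])
E
```

```text
top [ 472.84879074   16.12320582 1149.16812522] [ 0.10156748  0.02668558 -0.99447068] -0.20400155161298533
side [158.9256182  640.77485632 701.23295767] [ 0.42562643 -0.63394361 -0.64572257] -0.04353036852062997
0.1 [ 207.17114971 -535.90920597  230.51383896] [-2.59018198e+00  1.77587485e+00  1.83229644e-03] [0.71347356 0.27700549 0.44534501] 0.9992310591101798
```

View pics/top0.png

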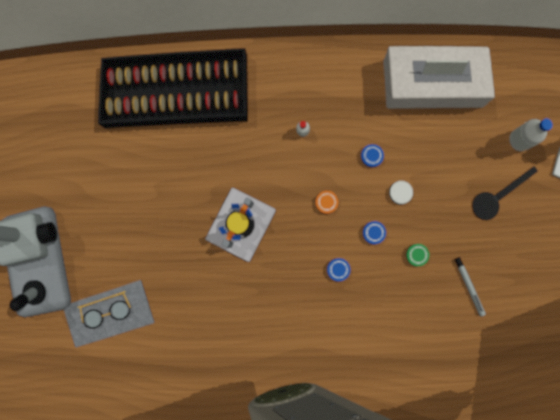

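View pics/side0.png

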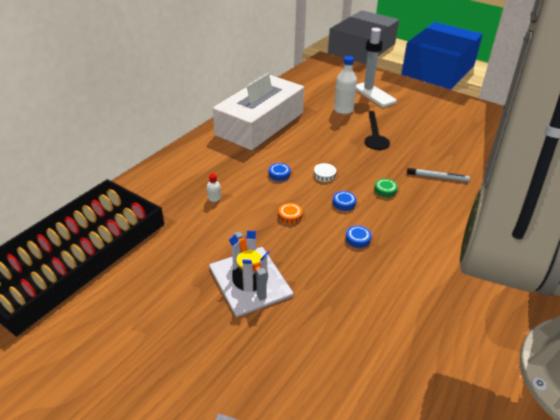

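The top view shows the feeder at (240,224). Three blue cases could be meant, at (372,156), (374,233) and (339,270), next to orange, white and green ones. I'll measure all three and pick the one nearest the base.

```bash
cat >> h.py <<'E'
def blobs(c,lo,hi,amin=60):
    hsv=cv2.cvtColor(c['image'],cv2.COLOR_RGB2HSV); m=cv2.inRange(hsv,lo,hi)
    n,l,st,ce=cv2.connectedComponentsWithStats(m)
    return [(ce[i],st[i]) for i in range(1,n) if st[i][4]>=amin],m
E
python3 - <<'E'
from h import *
C={}
for n in('top','side'):
    c=cam(n); C[n]=c; P=cloud(c)
    hsv=cv2.cvtColor(c['image'],cv2.COLOR_RGB2HSV)
    m=cv2.inRange(hsv,(105,120,60),(130,255,255))
    for k in cv2.findContours(m,cv2.RETR_EXTERNAL,cv2.CHAIN_APPROX_NONE)[0]:
        if cv2.contourArea(k)<120 or cv2.contourArea(k)>900: continue
        (u,v),ax,an=cv2.fitEllipse(k); 
        # white ring/top center: white pixels inside contour
        mm=np.zeros(m.shape,np.uint8); cv2.drawContours(mm,[k],-1,1,-1)
        z=P[mm>0][:,2]
        kp=onplane(c,k.reshape(-1,2),16.)
        p=onplane(c,[(u,v)],16.)[0]
        pc=P[(mm>0)&(P[:,:,2]>12)&(P[:,:,2]<22)]
        print(n,(u,v),ax,'plane16',p,'r',np.hypot(*p[:2]),'ext',np.ptp(kp,0)[:2],'medz',np.median(z), 'cloud mid',(pc.max(0)+pc.min(0))/2 if len(pc) else None)
# feeder: base from cloud & follower yellow
    my=cv2.inRange(hsv,(22,150,150),(35,255,255)); 
    nn,l,st,ce=cv2.connectedComponentsWithStats(my); i=1+np.argmax(st[1:,4])
    print(n,'yellow',ce[i],st[i], onplane(c,[ce[i]],59.)[0], np.median(P[l==i],0))
    np.save(n+'P.npy',P)
    table=P[(P[:,:,2]>-8)&(P[:,:,2]<8)]; print('table z',np.median(table[:,2]))
a=C['top']['image'][170:290,180:460]; b=C['side']['image'][215:325,195:385]
cv2.imwrite('pics/crop1.png',np.vstack([cv2.resize(a,(700,300),interpolation=2),cv2.resize(b,(518,300),interpolation=2).copy() if 0 else cv2.copyMakeBorder(cv2.resize(b,(518,300),interpolation=2),0,0,0,182,0)])[:,:,::-1])
E
```

```text
top yellow [236.82018927 222.73817035] [227 213  21  20 317] [555.6450037  152.59276888  59.        ] [555.25187949 152.26384333  59.63875518]
table z 0.8182654443290858
side (358.0181579589844, 236.24107360839844) (21.101654052734375, 24.50284194946289) plane16 [446.25858152 -52.7021418   16.        ] r 449.3598083177839 ext [50.86244276 60.29750653] medz 14.127788883595656 cloud mid [449.15473489 -60.90865726  14.96906216]
side (343.8874206542969, 200.57713317871094) (18.198400497436523, 22.69200897216797) plane16 [ 522.93942001 -131.99468082   16.        ] r 539.3405536023093 ext [52.13661306 61.85985754] medz 14.06837946063331 cloud mid [ 526.83119071 -140.34280378   15.24314199]
side (278.93133544921875, 171.8111114501953) (16.43604850769043, 20.7528018951416) plane16 [ 691.50875616 -134.59694515   16.        ] r 704.4861229906911 ext [55.95364963 60.74049066] medz 13.888068772090833 cloud mid [ 697.23882675 -143.31550644   15.22911191]
side yellow [248.07563025 256.61764706] [237 250  24  18 238] [558.03824997 148.96639231  59.        ] [560.34927025 146.02953186  57.40319675]
table z -1.4784365442254739
```

View pics/crop1.png

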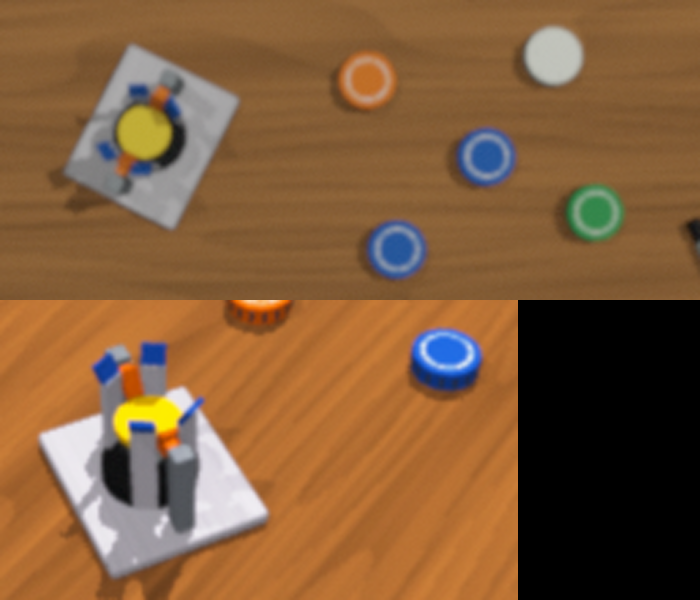

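Nearest to the base is the blue case at top px (339,270), about 450 mm away. The other two are at 540 and 704 mm, and the green, orange and white ones are the wrong colour. The crop shows it with the white ring and blue body, and the feeder empty. Next I'll refine the case and the feeder pose.

Run:
```python
from h import *
from scipy.spatial.transform import Rotation as Ro
for n in('top','side'):
    c={k:v for k,v in np.load(n+'0.npz').items()}; c['k1']=float(c['k1']); P=np.load(n+'P.npy')
    hsv=cv2.cvtColor(c['image'],cv2.COLOR_RGB2HSV)
    pts=P.reshape(-1,3)
    # target case: cloud top
    d=np.hypot(P[:,:,0]-448,P[:,:,1]+58)
    m=((d<45)&(hsv[:,:,0]>98)&(hsv[:,:,0]<130)&(hsv[:,:,1]>90)).astype(np.uint8)
    k=max(cv2.findContours(m,0,1)[0],key=cv2.contourArea)
    (u,v),ax,an=cv2.fitEllipse(k); print(n,'case px',u,v,ax,'z16',onplane(c,[(u,v)],16)[0],'z8',onplane(c,[(u,v)],8)[0])
    tp=P[(d<45)&(P[:,:,2]>12.5)&(P[:,:,2]<22)]; print(' cloud top: bbox mid',(tp.max(0)+tp.min(0))/2,'mean',tp.mean(0),'ext',np.ptp(tp,0))
    # white ring on top
    ring=((d<30)&(hsv[:,:,1]<110)&(hsv[:,:,2]>130)).astype(np.uint8)
    rp=np.argwhere(ring)[:,::-1]; print(' ring n',len(rp), end=' ')
    if len(rp)>8:
        (u,v),ax,_=cv2.fitEllipse(cv2.convexHull(rp.astype(np.int32))); print((u,v),ax,onplane(c,[(u,v)],16)[0])
    # orange catches, blue tips near feeder
    df=np.hypot(P[:,:,0]-557,P[:,:,1]-151)
    for nm,mm,z in(('orange',(hsv[:,:,0]<18)&(hsv[:,:,1]>190)&(P[:,:,2]>50),69.),('blue',(hsv[:,:,0]>98)&(hsv[:,:,0]<130)&(hsv[:,:,1]>110)&(P[:,:,2]>50),88.)):
        mm=(mm&(df<70)).astype(np.uint8); N,l,st,ce=cv2.connectedComponentsWithStats(mm)
        for i in range(1,N):
            if st[i,4]>10: print(' ',nm,ce[i],st[i,4],'plane',onplane(c,[ce[i]],z)[0].round(1),'cloud',np.median(P[l==i],0).round(1))
    # base plate outline
    b=((P[:,:,2]>5.5)&(df<95)).astype(np.uint8)
    q=cv2.convexHull(np.argwhere((P[:,:,2]>6)&(P[:,:,2]<14)&(df<95)&(hsv[:,:,1]<70))[:,::-1].astype(np.int32))
    w=onplane(c,q.reshape(-1,2),10.)[:,:2].astype(np.float32); (ctr,sz,an)=cv2.minAreaRect(w); print(' base',ctr,sz,an)
s=sense(); R=Ro.from_rotvec(s['eef_rot']).as_matrix(); print(R.round(3)); print(s['tcp_pos'],s['joint_positions'])
```

```text
top case px 338.04290771484375 269.35003662109375 (21.368656158447266, 21.965656280517578) z16 [451.95713758 -59.53944499  16.        ] z8 [451.80964559 -60.07361216   8.        ]
 cloud top: bbox mid [451.61449447 -60.59251896  17.23898788] mean [452.36634391 -61.18604072  16.95045657] ext [49.94801943 49.89269982  9.15199496]
 ring n 128 (339.5532531738281, 269.03485107421875) (19.266719818115234, 20.138612747192383) [452.54145673 -62.82693087  16.        ]
  orange [243.         209.96428571] 28 plane [581.3 137.9  69. ] cloud [580.8 137.4  73.3]
  orange [230.14285714 234.28571429] 21 plane [531.1 165.7  69. ] cloud [531.2 165.2  73.5]
  blue [235.04761905 205.80952381] 21 plane [588.4 152.1  88. ] cloud [588.1 152.1  88.3]
  blue [248.7826087  213.26086957] 23 plane [572.3 124.   88. ] cloud [572.3 123.7  88. ]
  blue [222.17241379 230.        ] 29 plane [539.3 179.5  88. ] cloud [539.2 179.5  89.5]
  blue [236.26666667 237.03333333] 30 plane [524.2 150.6  88. ] cloud [524.1 150.8  90. ]
 base (556.4146728515625, 151.39450073242188) (111.27175903320312, 130.55252075195312) 61.30
[... 626 characters left out ...]
  69. ] cloud [526.5 168.2  71.2]
  blue [250.81538462 234.43076923] 65 plane [569.1 125.9  88. ] cloud [571.2 124.1  85.5]
  blue [233.56140351 239.75438596] 57 plane [584.8 153.8  88. ] cloud [586.4 152.7  85.3]
  blue [264.68421053 255.26315789] 19 plane [519.7 152.5  88. ] cloud [519.4 153.5  88.9]
  blue [246.5 261. ] 22 plane [536.  180.6  88. ] cloud [536.2 180.6  88.7]
 base (552.2333374023438, 153.67091369628906) (109.03353881835938, 131.42445373535156) 61.46075439453125
[[ 0.361 -0.933 -0.   ]
 [-0.933 -0.361  0.001]
 [-0.001 -0.    -1.   ]]
[ 207.21861309 -536.06586982  230.73812488] [-1.34158872e+00  3.13748576e-01  4.54337702e-02  1.30357802e+00
  6.08385022e-06  1.43118386e+00]
```

Averaging the two views, the case is at about (450.7,-61) and the feeder at about (554,152.5), with its x axis at -28.7°. That means the jaws should open along 61.3°. The sizes come out right (50 mm disc, 130x110 base). First I'll move over the case.

servo_tool:
  steps:
    - [-1.97, -2.21, 0, 0]
    - [-1.97, -2.21, 0, 0]
    - [-1.97, -2.21, 0, 0]
    - [-1.97, -2.21, 0, 0]
    - [-1.97, -2.21, 0, 0]
    - [-1.97, -2.21, 0, 0]
    - [-1.97, -2.21, 0, 0]
    - [-1.97, -2.21, 0, 0]
    - [-1.97, -2.21, 0, 0]
    - [-1.97, -2.21, 0, 0]
    - [-1.97, -2.21, 0, 0]
    - [-1.97, -2.21, 0, 0]
    - [-1.97, -2.21, 0, 0]
    - [-1.97, -2.21, 0, 0]
    - [-1.97, -2.21, 0, 0]
    - [-1.97, -2.21, 0, 0]
    - [-1.97, -2.21, 0, 0]
    - [-1.97, -2.21, 0, 0]
  grip: 0.85
  force: 60

```text
time: 1.7
tcp_pos: [457.7, -45.3, 227.6]
eef_rot: [-2.579, 1.792, 0.003]
ft_force: [0.5, 0.5, 0.3]
gripper_width: 0.847
```

servo_tool:
  steps:
    - [0, 0, 0, -0.12]
    - [0, 0, 0, -0.12]
    - [0, 0, 0, -0.12]
    - [0, 0, 0, -0.12]
    - [0, 0, 0, -0.12]
    - [0, 0, 0, -0.12]
    - [0, 0, 0, -0.12]
    - [0, 0, 0, -0.12]
    - [0, 0, 0, -0.12]
    - [0, 0, 0, -0.12]
    - [0, 0, 0, -0.12]
    - [0, 0, 0, -0.12]
    - [0, 0, 0, -0.12]
    - [0, 0, 0, -0.12]
    - [0, 0, 0, -0.12]
    - [0, 0, 0, -0.12]
    - [0, 0, 0, -0.12]
    - [0, 0, 0, -0.12]
    - [0, 0, 0, -0.11]

```text
time: 3.28
tcp_pos: [457.3, -36.4, 224.7]
eef_rot: [-2.629, -1.706, 0.004]
ft_force: [-0.7, 0.4, -0.2]
gripper_width: 0.852
```

```bash
cat >> h.py <<'E'
from scipy.spatial.transform import Rotation as Ro
def go(x,y,z,deg):
    s=sense(); R=Ro.from_rotvec(s['eef_rot']).as_matrix(); a=np.degrees(np.arctan2(R[1,0],R[0,0]))
    d=R.T@(np.array([x,y,z])-s['tcp_pos']); print('t',round(s['time'],2),'tcp',np.round(s['tcp_pos'],1),'yaw',a.round(2),'F',np.round(s['ft_force'],1),'w',round(s['gripper_width'],3))
    print('tool shift cm',(d/10).round(2),'turn',-np.radians(deg-a).round(4), 'tilt',R[2].round(4),'j6',s['joint_positions'][5])
E
python3 -c "
from h import *
go(450.7,-61,100,61.3)"
```

```text
t 3.28 tcp [457.3 -36.4 224.7] yaw 65.98 F [-0.7  0.4 -0.2] w 0.852
tool shift cm [-2.54  0.5  12.46] turn 0.0817 tilt [ 0.0023 -0.0077 -1.    ] j6 0.16211083949885413
```

servo_tool:
  steps:
    - [-0.4, 0.1, 2, 0.015]
    - [-0.4, 0.1, 2, 0.015]
    - [-0.4, 0.1, 2, 0.015]
    - [-0.4, 0.1, 2, 0.015]
    - [-0.4, 0.1, 2, 0.015]
    - [-0.4, 0, 2, 0]
    - [0, 0, 0, 0]

```text
time: 3.87
tcp_pos: [451.7, -60.4, 101.5]
eef_rot: [-2.691, -1.613, -0.002]
ft_force: [-0.6, -0.2, -0.3]
gripper_width: 0.851
```

```bash
python3 -c "
from h import *
go(450.7,-61,100,61.3)
c=cam('side');d=cam('top')
print(proj(c,[[450,-61,100]]),proj(d,[[450,-61,100]]))
a=c['image'][90:290,260:460];b=d['image'][170:370,240:440]
cv2.imwrite('pics/hover.png',cv2.resize(np.hstack([a,b]),(800,400))[:,:,::-1])"
```

```text
t 3.87 tcp [451.7 -60.4 101.5] yaw 61.86 F [-0.6 -0.2 -0.3] w 0.851
tool shift cm [-0.1  -0.06  0.15] turn 0.0099 tilt [ 0.0031 -0.0029 -1.    ] j6 0.1793498884388462
[[363.57421084 199.76079281]] [[341.62216187 270.99964765]]
```

View pics/hover.png

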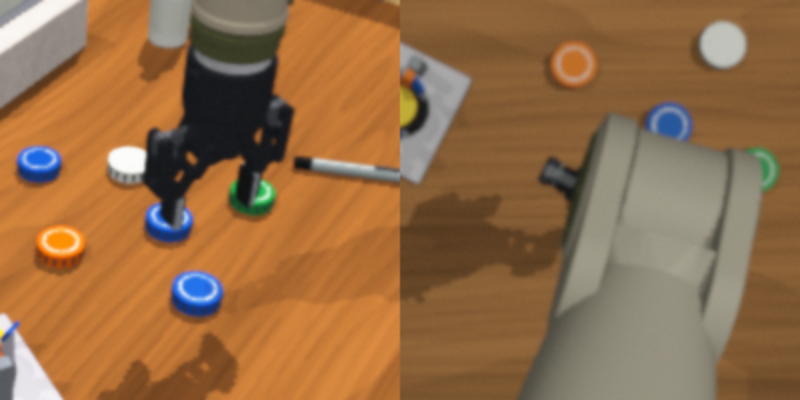

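The side view shows the open fingers hovering at (175,215)/(247,195), with the target case below at (197,290). I'll descend.

servo_tool:
  steps:
    - [-0.1, -0.05, 1.5, 0.01]
    - [0, 0, 1.5, 0]
    - [0, 0, 1.5, 0]
    - [0, 0, 1.5, 0]
    - [0, 0, 1.2, 0]
    - [0, 0, 1.0, 0]
    - [0, 0, 0.7, 0]
    - [0, 0, 0.4, 0]
    - [0, 0, 0, 0]

```text
time: 4.72
tcp_pos: [468.0, -63.3, 22.8]
eef_rot: [2.685, 1.596, 0.035]
ft_force: [-1.1, -0.6, -0.1]
gripper_width: 0.848
```

```bash
python3 -c "
from h import *
go(450.7,-61,0,61.3)"
```

```text
t 4.72 tcp [468.  -63.3  22.8] yaw 61.46 F [-1.1 -0.6 -0.1] w 0.848
tool shift cm [-0.65 -1.68  2.23] turn 0.0029 tilt [ 0.01    0.0265 -0.9996] j6 0.19048542382966357
```

```bash
python3 -c "
from h import *
s=sense();print(s['joint_positions'],s['joint_velocities'],s['moment'],s['tau'])"
```

```text
[-0.30775303  0.27212489 -0.57253887  0.69821031  0.00482074  0.19048542] [ 0.00560666 -0.01154239  0.02322992  0.02012363 -0.00121736 -0.00027814] [ 0.00017754 -0.01358889  0.0227366 ] [-5.01399196e-02 -3.87718856e+01  2.31378740e+01 -5.34821302e-01
  1.58731453e-02  3.08013987e-04]
```

servo_tool:
  steps:
    - [0, 0, 0, 0]
    - [0, 0, 0, 0]

```text
time: 4.88
tcp_pos: [469.3, -63.5, 24.3]
eef_rot: [2.683, 1.596, 0.037]
ft_force: [-0.1, -0.7, 0.0]
gripper_width: 0.852
```

```bash
python3 -c "
from h import *
go(450.7,-61,0,61.3)
s=sense();print(s['joint_positions'])"
```

```text
t 4.88 tcp [469.3 -63.5  24.3] yaw 61.49 F [-0.1 -0.7  0. ] w 0.852
tool shift cm [-0.7  -1.82  2.37] turn 0.0033 tilt [ 0.0105  0.0287 -0.9995] j6 0.1905622149622516
[-0.30731531  0.27071213 -0.56989962  0.70003861  0.00485321  0.19056221]
```

The tool drifted forward and tilted 1.6° during the descent, because rows start from the measured pose and the lag builds up. I'll test whether going up reverses it.

servo_tool:
  steps:
    - [0, 0, -1.0, 0]
    - [0, 0, -1.0, 0]
    - [0, 0, -1.0, 0]
    - [0, 0, -1.0, 0]
    - [0, 0, 0, 0]

```text
time: 5.3
tcp_pos: [469.4, -63.6, 68.7]
eef_rot: [2.681, 1.595, 0.04]
ft_force: [0.4, -0.8, -0.3]
gripper_width: 0.853
```

```bash
python3 -c "
from h import *
go(450.7,-61,0,61.3)"
```

```text
t 5.3 tcp [469.4 -63.6  68.7] yaw 61.5 F [ 0.4 -0.8 -0.3] w 0.853
tool shift cm [-0.74 -1.98  6.8 ] turn 0.0035 tilt [ 0.0111  0.0318 -0.9994] j6 0.19013991994006918
```

servo_tool:
  steps:
    - [0, -1.5, 0, 0]
    - [0, -1.5, 0, 0]
    - [0, 0, 0, 0]

```text
time: 5.55
tcp_pos: [444.7, -49.9, 69.2]
eef_rot: [2.679, 1.592, 0.046]
ft_force: [-0.5, 0.7, 0.1]
gripper_width: 0.852
```

```bash
python3 -c "
from h import *
go(450.7,-61,0,61.3)"
```

```text
t 5.55 tcp [444.7 -49.9  69.2] yaw 61.45 F [-0.5  0.7  0.1] w 0.852
tool shift cm [-0.77  0.81  6.95] turn 0.0027 tilt [ 0.0122  0.0369 -0.9992] j6 0.20401921423341646
```

servo_tool:
  steps:
    - [0, 0, 0, 0]
    - [0, 0, 0, 0]
    - [0, 0, 0, 0]

```text
time: 5.8
tcp_pos: [446.1, -50.4, 69.6]
eef_rot: [2.677, 1.591, 0.048]
ft_force: [0.6, 0.3, -0.6]
gripper_width: 0.851
```

servo_tool:
  steps:
    - [0, 0, -3, 0]
    - [0, 0, -3, 0]
    - [0, 0, -3, 0]
    - [0, 0, 0, 0]

```text
time: 6.13
tcp_pos: [442.7, -50.5, 160.7]
eef_rot: [2.681, 1.592, 0.042]
ft_force: [1.1, -0.1, -0.9]
gripper_width: 0.853
```

servo_tool:
  steps:
    - [0, 3, 0, 0]
    - [0, 3, 0, 0]
    - [0, 0, 0, 0]

```text
time: 6.38
tcp_pos: [498.4, -80.6, 164.5]
eef_rot: [2.677, 1.591, 0.047]
ft_force: [0.9, -0.1, -0.0]
gripper_width: 0.852
```

```bash
python3 -c "
from h import *
go(450.7,-61,0,61.3)"
```

```text
t 6.38 tcp [498.4 -80.6 164.5] yaw 61.46 F [ 0.9 -0.1 -0. ] w 0.852
tool shift cm [-0.76 -5.76 16.23] turn 0.0028 tilt [ 0.012   0.0387 -0.9992] j6 0.17597420054473742
```

Lag only adds a small drift, and the tilt is about the jaw axis, so a case gripped flat stays flat as long as the tilt doesn't change. I'll continue in short, corrected calls.

servo_tool:
  steps:
    - [-0.15, -1.2, 2, 0]
    - [-0.15, -1.2, 2, 0]
    - [-0.15, -1.2, 2, 0]
    - [-0.15, -1.2, 2, 0]
    - [-0.15, -1.0, 2, 0]
    - [0, 0, 0, 0]

```text
time: 6.88
tcp_pos: [451.7, -62.8, 57.3]
eef_rot: [2.676, 1.585, 0.052]
ft_force: [-1.3, -0.4, -1.0]
gripper_width: 0.854
```

```bash
python3 -c "
from h import *
go(450.7,-61,0,61.3)"
```

```text
t 6.88 tcp [451.7 -62.8  57.3] yaw 61.29 F [-1.3 -0.4 -1. ] w 0.854
tool shift cm [ 0.03 -0.43  5.72] turn -0.0002 tilt [ 0.0129  0.0437 -0.999 ] j6 0.18391402240927743
```

servo_tool:
  steps:
    - [0, -0.1, 1.5, 0]
    - [0, -0.1, 1.5, 0]
    - [0, -0.1, 1.2, 0]
    - [0, 0, 0, 0]

```text
time: 7.22
tcp_pos: [453.1, -62.7, 15.2]
eef_rot: [2.675, 1.584, 0.053]
ft_force: [-0.1, -0.3, -0.5]
gripper_width: 0.852
```

```bash
python3 -c "
from h import *
go(450.7,-61,0,61.3)"
```

```text
t 7.22 tcp [453.1 -62.7  15.2] yaw 61.27 F [-0.1 -0.3 -0.5] w 0.852
tool shift cm [ 0.01 -0.36  1.5 ] turn -0.0005 tilt [ 0.0131  0.0452 -0.9989] j6 0.18562474850044453
```

servo_tool:
  steps:
    - [0, -0.15, 0.7, 0]
    - [0, -0.1, 0.5, 0]
    - [0, -0.05, 0, 0]

```text
time: 7.47
tcp_pos: [454.0, -62.4, 4.3]
eef_rot: [2.673, 1.582, 0.057]
ft_force: [0.1, -0.8, 0.7]
gripper_width: 0.847
```

```bash
python3 -c "
from h import *
go(450.7,-61,0,61.3)"
```

```text
t 7.47 tcp [454.  -62.4   4.3] yaw 61.26 F [ 0.1 -0.8  0.7] w 0.847
tool shift cm [-0.04 -0.38  0.41] turn -0.0008 tilt [ 0.0138  0.0488 -0.9987] j6 0.18710373732854796
```

servo_tool:
  steps:
    - [0, -0.4, 0.4, 0]
    - [0, -0.15, 0.1, 0]

```text
time: 7.63
tcp_pos: [450.6, -60.2, -0.3]
eef_rot: [2.672, 1.581, 0.059]
ft_force: [-1.0, -0.2, -0.1]
gripper_width: 0.85
```

servo_tool:
  steps:
    - [0, -0.05, 0, 0]
    - [0, -0.05, 0, 0]
    - [0, -0.05, 0, 0]
    - [0, -0.05, 0, 0]
  grip: 0.3
  force: 70

```text
time: 7.97
tcp_pos: [449.2, -59.2, 1.0]
eef_rot: [2.67, 1.58, 0.061]
ft_force: [-0.0, -0.6, -0.8]
gripper_width: 0.558
```

```bash
python3 -c "
from h import *
go(450.7,-61,0,61.3)
c=cam('side');cv2.imwrite('pics/grasp.png',cv2.resize(c['image'][140:290,260:460],(800,600))[:,:,::-1])"
```

```text
t 7.97 tcp [449.2 -59.2   1. ] yaw 61.26 F [-0.  -0.6 -0.8] w 0.558
tool shift cm [-0.09  0.21  0.11] turn -0.0006 tilt [ 0.0144  0.0532 -0.9985] j6 0.1907743027986475
```

View pics/grasp.png

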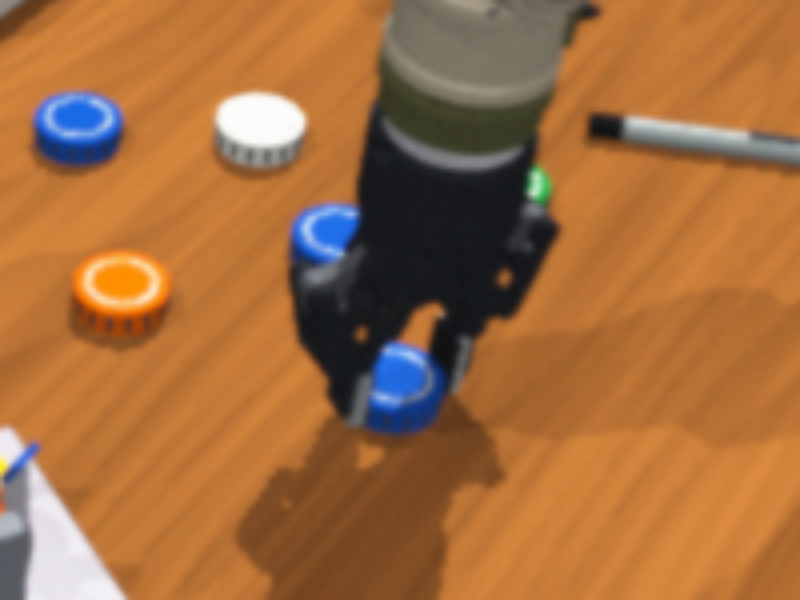

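The case at (400,385) in the crop sits between both pads, with the opening settled near 50 mm. I'll raise the grip force and lift.

servo_tool:
  steps:
    - [0, 0, 0, 0]
    - [0, 0, -1, 0]
    - [0, 0, -2, 0]
    - [0, 0, -2.5, 0]
    - [0, 0, -2.5, 0]
    - [0, 0, -2.5, 0]
    - [0, 0, -2, 0]
    - [0, 0, -1, 0]
    - [0, 0, 0, 0]
  force: 110

```text
time: 8.77
tcp_pos: [438.8, -56.4, 139.8]
eef_rot: [2.675, 1.583, 0.055]
ft_force: [0.5, 0.3, -0.7]
gripper_width: 0.539
```

```bash
python3 -c "
from h import *
go(554.3,152.4,130,61.3)"
```

```text
t 8.77 tcp [438.8 -56.4 139.8] yaw 61.25 F [ 0.5  0.3 -0.7] w 0.539
tool shift cm [2.385e+01 2.000e-02 1.300e+00] turn -0.0008 tilt [ 0.0134  0.0466 -0.9988] j6 0.18936526902945297
```

servo_tool:
  steps:
    - [1, 0, 0, 0]
    - [2, 0, 0, 0]
    - [2, 0, 0, 0]
    - [2, 0, 0, 0]
    - [2, 0, 0, 0]
    - [2, 0, 0, 0]
    - [2, 0, 0, 0]
    - [2, 0, 0, 0]
    - [2, 0, 0, 0]
    - [2, 0, 0, 0]
    - [2, 0, 0, 0]
    - [1.5, 0, 0, 0]
    - [0.8, 0, 0, 0]
    - [0, 0, 0, 0]

```text
time: 9.93
tcp_pos: [549.7, 165.9, 122.6]
eef_rot: [2.688, 1.587, 0.026]
ft_force: [0.2, -0.2, -0.4]
gripper_width: 0.539
```

```bash
python3 -c "
from h import *
go(554.3,152.4,130,61.3)
c=cam('side');d=cam('top');save(c,'c.png')
cv2.imwrite('pics/over.png',cv2.resize(np.hstack([c['image'][130:330,150:350],d['image'][120:320,140:340]]),(800,400))[:,:,::-1])"
```

```text
t 9.93 tcp [549.7 165.9 122.6] yaw 61.1 F [ 0.2 -0.2 -0.4] w 0.539
tool shift cm [-0.96  1.07 -0.72] turn -0.0034 tilt [ 0.004   0.0256 -0.9997] j6 0.6642107242257486
```

View pics/over.png

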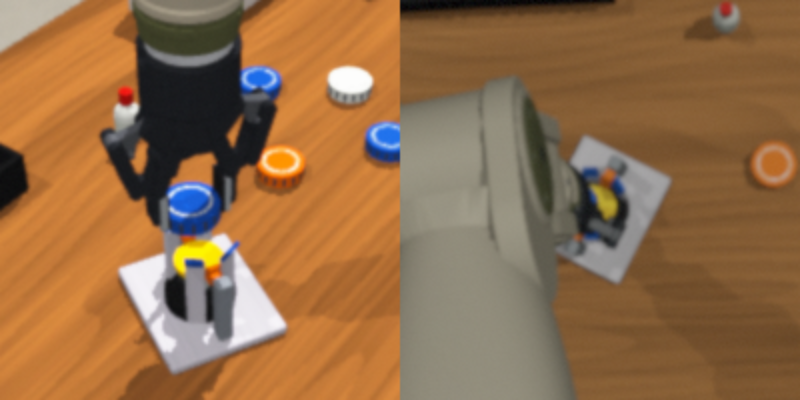

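The case is held at (192,207) in the side crop, above and just short of the well. I'll measure its centre in the side camera against the feeder in the same camera.

```bash
cat >> h.py <<'E'
def heldcase(zt,guess):
    c=cam('side'); hsv=cv2.cvtColor(c['image'],cv2.COLOR_RGB2HSV); P=cloud(c)
    d=np.hypot(P[:,:,0]-guess[0],P[:,:,1]-guess[1])
    blue=(hsv[:,:,0]>98)&(hsv[:,:,0]<130)&(hsv[:,:,1]>110)
    m=blue&(d<45)&(abs(P[:,:,2]-zt)<25); q=P[m]; print('n',m.sum(),'z',q[:,2].min(),q[:,2].max())
    t=q[q[:,2]>zt-6]; print('top mid',((t.max(0)+t.min(0))/2).round(1),'ext',np.ptp(t,0).round(1),'mean',t.mean(0).round(1))
    A=np.c_[t[:,:2]-t[:,:2].mean(0),np.ones(len(t))]; print('plane slope',np.linalg.lstsq(A,t[:,2],rcond=None)[0].round(3))
    r=(hsv[:,:,1]<110)&(hsv[:,:,2]>130)&(d<24)&(abs(P[:,:,2]-zt)<8)
    rp=np.argwhere(r)[:,::-1]
    if len(rp)>8:
        (u,v),ax,_=cv2.fitEllipse(cv2.convexHull(rp.astype(np.int32))); print('ring',(u,v),ax,onplane(c,[(u,v)],zt)[0].round(1))
    k=max(cv2.findContours(m.astype(np.uint8),0,1)[0],key=cv2.contourArea); x,y,w,h=cv2.boundingRect(k); print('bbox mid',x+w/2,y+h/2,onplane(c,[(x+w/2-.5,y+h/2-.5)],zt-8)[0].round(1))
E
python3 -c "
from h import *
heldcase(137.6,(549.7,165.9))"
```

```text
n 521 z 121.58554793097983 159.39809332311086
top mid [548.6 164.3 145.5] ext [50.  53.  27.8] mean [545.1 163.9 136.3]
plane slope [1.2000e-02 1.6000e-02 1.3628e+02]
ring (245.5760040283203, 229.73939514160156) (15.490748405456543, 23.07107162475586) [549.4 163.7 137.6]
bbox mid 248.5 234.0 [546.3 161.7 129.6]
```

servo_tool:
  steps:
    - [-0.4, 0.4, 0.6, 0]
    - [-0.4, 0.4, 0.8, 0]
    - [-0.1, 0.1, 0.8, 0]
    - [0, 0, 0, 0]

```text
time: 10.42
tcp_pos: [552.1, 147.3, 99.7]
eef_rot: [2.692, 1.579, 0.024]
ft_force: [-0.3, -0.1, -1.6]
gripper_width: 0.533
```

```bash
python3 -c "
from h import *
go(554.3,152.4,34,61.3)
s=sense(); heldcase(s['tcp_pos'][2]+15,(552,153))
d=cam('top');P=cloud(d);q=P[(P[:,:,2]>5)&(np.hypot(P[:,:,0]-554,P[:,:,1]-152)<95)]
c=cam('side')
cv2.imwrite('pics/over2.png',cv2.resize(np.hstack([c['image'][170:320,170:320],d['image'][150:300,170:320]]),(800,400),interpolation=2)[:,:,::-1])"
```

```text
t 10.42 tcp [552.1 147.3  99.7] yaw 60.78 F [-0.3 -0.1 -1.6] w 0.533
tool shift cm [ 0.53 -0.23  6.57] turn -0.009 tilt [ 0.0025  0.0261 -0.9997] j6 0.6372199537198444
n 502 z 89.71420281227029 128.35179922200575
top mid [552.5 152.  118.6] ext [48.6 61.4 19.5] mean [548.8 147.4 113.3]
plane slope [0.00000e+00 1.00000e-03 1.13252e+02]
ring (250.43482971191406, 233.8838348388672) (14.762547492980957, 21.904077529907227) [552.5 147.6 114.7]
bbox mid 254.0 237.5 [549.1 144.  106.7]
```

View pics/over2.png

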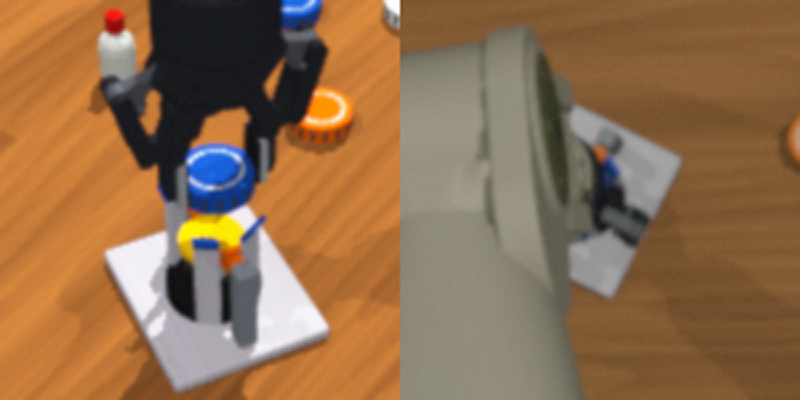

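The side crop shows the case at (215,175), clear of the tips and about 5 mm off along y. I'll correct that.

servo_tool:
  steps:
    - [0.3, -0.15, 0, -0.009]
    - [0.25, -0.12, 0, 0]
    - [0, 0, 0, 0]

```text
time: 10.82
tcp_pos: [554.1, 154.8, 102.5]
eef_rot: [2.682, 1.592, 0.03]
ft_force: [0.9, 0.1, 0.1]
gripper_width: 0.541
```

```bash
python3 -c "
from h import *
go(554.3,152.4,34,61.3)
s=sense(); heldcase(s['tcp_pos'][2]+15,(552,153))"
```

```text
t 10.82 tcp [554.1 154.8 102.5] yaw 61.37 F [0.9 0.1 0.1] w 0.541
tool shift cm [-0.23 -0.07  6.85] turn 0.0012 tilt [ 0.0051  0.0291 -0.9996] j6 0.6395063520250207
n 497 z 92.59683059748579 137.28876942832812
top mid [554.5 154.8 124.4] ext [48.5 54.8 25.7] mean [550.5 154.5 116.1]
plane slope [1.30000e-02 1.80000e-02 1.16126e+02]
ring (246.83651733398438, 234.36602783203125) (14.946702003479004, 22.43871307373047) [554.7 154.4 117.5]
bbox mid 250.0 238.5 [551.2 152.1 109.5]
```

servo_tool:
  steps:
    - [-0.2, -0.2, 0.5, 0]
    - [0, -0.03, 0.7, 0]
    - [0, 0, 0.5, 0]
    - [0, 0, 0, 0]

```text
time: 11.2
tcp_pos: [551.7, 154.6, 84.4]
eef_rot: [2.68, 1.593, 0.032]
ft_force: [-0.9, -0.1, 0.0]
gripper_width: 0.539
```

```bash
python3 -c "
from h import *
go(554.3,152.4,34,61.3)
s=sense(); heldcase(s['tcp_pos'][2]+15,(552,153))
print(s['moment'])"
```

```text
t 11.2 tcp [551.7 154.6  84.4] yaw 61.46 F [-0.9 -0.1  0. ] w 0.539
tool shift cm [-0.1   0.18  5.05] turn 0.0028 tilt [ 0.0059  0.0305 -0.9995] j6 0.6383581285804316
n 553 z 79.9352991315543 107.40249757595905
top mid [552.  154.8 100.4] ext [49.6 53.5 13.9] mean [547.8 153.8  98. ]
plane slope [ 8.0000e-03 -6.0000e-03  9.7988e+01]
ring (248.306640625, 242.8340606689453) (15.612245559692383, 21.744884490966797) [552.3 154.2  99.4]
bbox mid 252.0 247.0 [547.8 151.6  91.4]
[-0.02728169  0.06492917 -0.03269073]
```

The case is aligned to within about 1 mm and there is no contact. Next I'll descend onto the catches and push.

servo_tool:
  steps:
    - [-0.08, -0.02, 0.6, 0]
    - [0, -0.02, 0.6, 0]
    - [0, 0, 0.3, 0]

```text
time: 11.5
tcp_pos: [553.7, 153.7, 70.2]
eef_rot: [2.678, 1.591, 0.038]
ft_force: [1.4, -1.5, 1.2]
gripper_width: 0.536
```

servo_tool:
  steps:
    - [0, 0, 0.7, 0]
    - [0, -0.02, 0.8, 0]
    - [0, -0.02, 0.8, 0]

```text
time: 11.75
tcp_pos: [555.5, 153.8, 48.3]
eef_rot: [2.678, 1.59, 0.044]
ft_force: [-3.8, -0.9, 7.5]
gripper_width: 0.538
```

```bash
python3 -c "
from h import *
go(554.3,152.4,34,61.3)
s=sense(); heldcase(s['tcp_pos'][2]+15,(552,153))
print(s['moment'])"
```

```text
t 11.75 tcp [555.5 153.8  48.3] yaw 61.42 F [-3.8 -0.9  7.5] w 0.538
tool shift cm [-0.19 -0.1   1.42] turn 0.0021 tilt [ 0.0102  0.0376 -0.9992] j6 0.6370254347128574
n 302 z 47.055118658066476 87.9123090701114
top mid [549.8 151.9  72.6] ext [62.4 60.7 30.6] mean [555.3 148.5  64.2]
plane slope [-0.223  0.109 64.236]
ring (250.07623291015625, 255.96119689941406) (17.5142765045166, 26.186185836791992) [553.6 149.   63.3]
bbox mid 251.5 255.0 [559.4 139.   55.3]
[-0.16675378  0.57367066 -0.04125545]
```

The force is 7.5 N at about 12 mm of follower travel, which matches the spring, so the case is past the slopes. I'll keep pushing to a TCP height of about 33 mm.

servo_tool:
  steps:
    - [-0.05, -0.1, 0.7, 0]
    - [-0.05, -0.1, 0.7, 0]
    - [0, -0.05, 0.4, 0]

```text
time: 12.05
tcp_pos: [555.6, 153.8, 30.9]
eef_rot: [2.676, 1.588, 0.05]
ft_force: [-3.4, -1.9, 11.1]
gripper_width: 0.544
```

```bash
python3 -c "
from h import *
go(554.3,152.4,33,61.3)
print(sense()['moment'])"
```

```text
t 12.05 tcp [555.6 153.8  30.9] yaw 61.4 F [-3.4 -1.9 11.1] w 0.544
tool shift cm [-0.18 -0.04 -0.22] turn 0.0018 tilt [ 0.0123  0.0419 -0.999 ] j6 0.6377845307323059
[-0.42017475  0.56203646 -0.02764922]
```

The case top is at about 46 mm and the force of 11 N matches a nearly bottomed spring. I'll release and then lift.

servo_tool:
  steps:
    - [0, 0, 0, 0]
    - [0, 0, 0, 0]
    - [0, 0, 0, 0]
    - [0, 0, 0, 0]
    - [0, 0, 0, 0]
  grip: 0.8

```text
time: 12.47
tcp_pos: [554.3, 153.8, 29.2]
eef_rot: [2.677, 1.589, 0.046]
ft_force: [0.6, -0.4, -0.4]
gripper_width: 0.798
```

```bash
python3 -c "
from h import *
go(554.3,152.4,150,61.3)
c=cam('side');cv2.imwrite('pics/rel.png',cv2.resize(c['image'][170:320,150:350],(800,600))[:,:,::-1])"
```

```text
t 12.47 tcp [554.3 153.8  29.2] yaw 61.4 F [ 0.6 -0.4 -0.4] w 0.798
tool shift cm [ 1.000e-02  5.400e-01 -1.207e+01] turn 0.0018 tilt [ 0.0112  0.0393 -0.9992] j6 0.6377601234702548
```

View pics/rel.png

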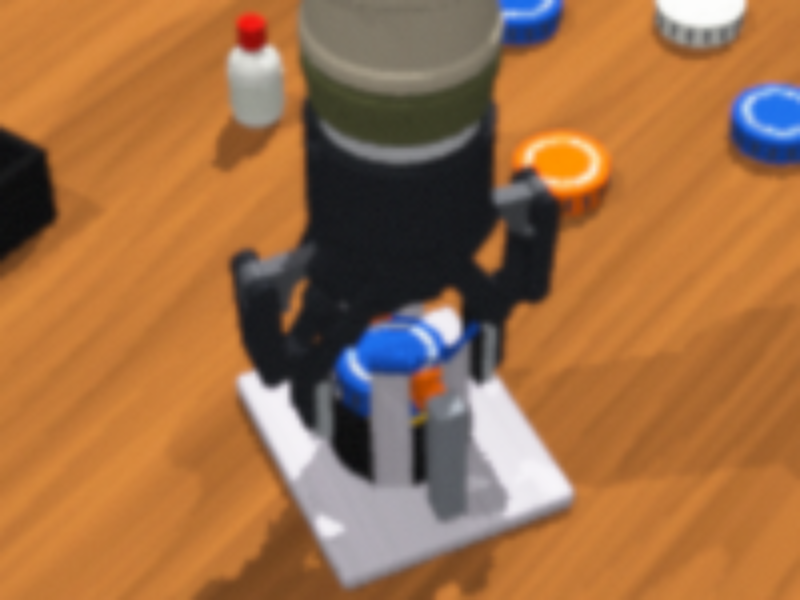

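The case is in the well at (400,360), the orange catch at (428,385) is over its edge, and the fingers are clear. I'll lift away and check.

servo_tool:
  steps:
    - [0, 0.04, -1, 0]
    - [0, 0.04, -1.5, 0]
    - [0, 0.04, -2, 0]
    - [0, 0.04, -2, 0]
    - [0, 0.04, -2, 0]
    - [0, 0, -2.5, 0]
    - [0, 0, -3, 0]
    - [-2, 0, -3, 0]
    - [-3.5, 0, -1, 0]
    - [-3.5, 0, 0, 0]
    - [-3.5, 0, 0, 0]
    - [-3.5, 0, 0, 0]
    - [-3, 0, 0, 0]
    - [-2, 0, 0, 0]
    - [0, 0, 0, 0]

```text
time: 13.77
tcp_pos: [444.8, -35.5, 226.2]
eef_rot: [2.665, 1.595, 0.055]
ft_force: [1.6, 0.3, -1.2]
gripper_width: 0.801
```

```bash
python3 -c "
from h import *
go(554.3,152.4,150,61.3)
c=cam('side');d=cam('top')
for c_ in (c,d):
    P=cloud(c_);hsv=cv2.cvtColor(c_['image'],cv2.COLOR_RGB2HSV);r=np.hypot(P[:,:,0]-554,P[:,:,1]-152.5)
    q=P[(hsv[:,:,0]>98)&(hsv[:,:,0]<130)&(hsv[:,:,1]>90)&(r<26)&(P[:,:,2]>40)&(P[:,:,2]<80)]; print(len(q),np.percentile(q[:,2],[5,25,50,75,95]).round(1))
    q=P[(r<16)];A=np.c_[q[:,:2]-[554,152.5],np.ones(len(q))];print('top fit',np.linalg.lstsq(A,q[:,2],rcond=None)[0].round(3),len(q))
cv2.imwrite('pics/fin.png',cv2.resize(np.hstack([c['image'][210:320,195:305],d['image'][165:275,185:295]]),(800,400),interpolation=2)[:,:,::-1])"
```

```text
t 13.77 tcp [444.8 -35.5 226.2] yaw 61.8 F [ 1.6  0.3 -1.2] w 0.801
tool shift cm [21.64  0.39  7.92] turn 0.0087 tilt [ 0.0124  0.0487 -0.9987] j6 0.2319029500396867
292 [48.1 57.4 58.5 59.2 60.2]
top fit [ 0.609 -1.036 49.362] 147
302 [55.8 59.6 60.8 62.3 64.5]
top fit [ 2.9000e-02 -2.4000e-02  6.1083e+01] 181
```

View pics/fin.png

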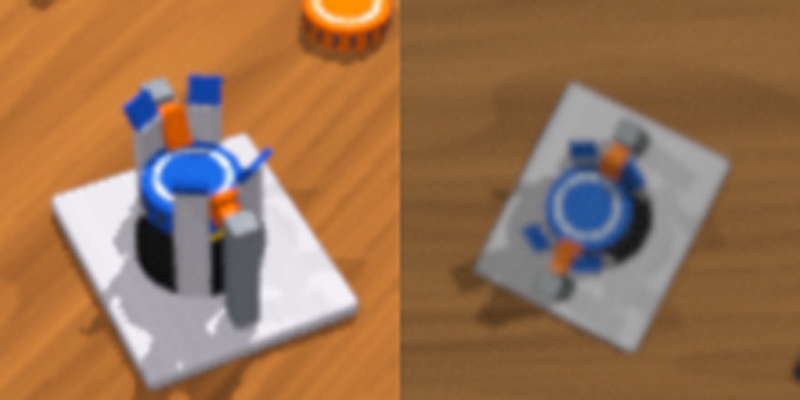

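The top is at about 60 mm in both views, and in the top view both orange catches overlap the rim at (615,160) and (567,255). The top fit shows a slight slope, so I'll check that against the table's slope in the same camera.

```bash
python3 -c "
from h import *
d=cam('top');P=cloud(d);hsv=cv2.cvtColor(d['image'],cv2.COLOR_RGB2HSV)
r=np.hypot(P[:,:,0]-556,P[:,:,1]-151.5)
def fit(m,n):
    q=P[m];A=np.c_[q[:,:2]-[556,151.5],np.ones(len(q))];print(n,np.linalg.lstsq(A,q[:,2],rcond=None)[0].round(4),len(q))
fit((r<200)&(abs(P[:,:,2])<6),'table'); fit((r<85)&(P[:,:,2]>6.5)&(P[:,:,2]<15),'base')
u=(P[:,:,0]-556)*.877-(P[:,:,1]-151.5)*.48
for a in(-18,-9,0,9,18): print(a,np.median(P[(r<22)&(abs(u-a)<4)][:,2]).round(2))
r2=np.hypot(P[:,:,0]-526,P[:,:,1]+138);u=(P[:,:,0]-526)*.877-(P[:,:,1]+138)*.48
for a in(-18,-9,0,9,18): print('other',a,np.median(P[(r2<22)&(abs(u-a)<4)][:,2]).round(2))"
```

```text
table [2.000e-04 2.000e-04 7.594e-01] 21044
base [-0.00000e+00  2.00000e-04  1.08102e+01] 1790
-18 61.15
-9 60.53
0 60.49
9 61.25
18 60.43
other -18 14.07
other -9 16.78
other 0 16.85
other 9 17.41
other 18 17.66
```

The case top is flat along the catch axis, at 60.4–61.3 mm with a +0.8 mm camera bias, so it is about 60 mm as expected under both catches. Handing in.

```bash
python3 -c "
from h import *
print(job_done())"
```

```text
the job is handed in; nothing more can be done
None
```

The blue lens case is loaded in the spring magazine and sits under both orange catches. I took the blue case nearest the base, at about 450 mm; the other two blue ones were at 540 and 704 mm. I gripped it along the feeder's y, lowered it into the well, pushed its top to about 46 mm height (push force 11 N), released it and moved the arm away. I handed in at about 14 s of the 43 s allowed.

**Last checks:**
- **Height:** with the gripper clear, the top camera put the case top at 60.4–61.3 mm, and that camera reads about 0.8 mm high. The side camera gave about 58.5 mm. Both fit the expected 60 mm.
- **Flatness:** the top is level along the catch axis, and both catches overlap the rim in the top view.
- **Disturbance:** no other objects appeared moved in the pictures I took.

**Problems and disagreements:**
- **Cameras:** the two views disagreed by 3–4 mm in x. I used averages for the approach and measured case against feeder in the side camera alone for the insertion.
- **Arm drift:** the tool drifted and tilted up to about 3° about the jaw axis, so I had to pull back and repeat the first descent to the case.
- **Failed fit:** a plane fit to the case top in the side view was unusable because the walls got into it. A first fit in the top view suggested about a 2° slope, which a strip-by-strip check did not confirm.

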